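# Open the loading bay barrier and feed in the purple-capped rack

## Robot

A 7-joint arm with a two-finger parallel gripper is mounted at the origin on the work surface. World frame = base frame: x ahead of the robot, y to its left, z up, the work surface at z = 0. Lengths are in mm, angles in rad, forces in N, time in s.
With the tool pointing down it reaches from about 400 to 900 mm from the base axis. Payload 5.6 kg.
Tool frame: the origin (TCP) lies midway between the tips of the shut fingers; the grasp point (between the pads) lies 19 mm behind it; x points along the fingers, y is the direction in which the jaws open and shut, and the axes are right-handed (so a half turn about x gives the same grasp; the last joint's range is limited). The gripper opens to 92 mm and grips with 3 to 60 N. Pads are 20 mm wide; open, the fingers measure 128 mm over their backs; the gripper's body (75 mm by 189 mm) begins 69 mm behind the grasp point.
Start: joints at [-1.191, 0.468, -0.012, 1.603, 0.006, 1.071, -0.056], TCP at [266.745, 592.753, 214.592] pointing down, gripper open.
Joint ranges: [-2.53, 2.53], [-0.31, 2.02], [-1.57, 1.55], [0.28, 2.44], [-1.29, 4.43], [0.15, 1.84], [-2.92, 2.92]. Speed limits (rad/s): [2.57, 2.57, 3.14, 3.14, 3.14, 3.14, 3.14].

## Interface

Orientations are given as a rotation vector (axis times angle).
In Python, from cell import robot, grip, kin, viewer gives the robot as it stands. Calls block until the motion is done:
- robot.movep(position, orientation): joint-space move of the TCP to a pose.
- robot.servo_line(position, feed=150, rotation=None): straight line of the TCP; rotation=None keeps the orientation; feed is the mean speed in mm/s.
- robot.goto_joints(angles): joint-space move.
- grip(opening, newtons=None): opening from 0.0 (shut) to 1.0 (fully open); newtons is the grip in N (None keeps the last); returns when the fingers have stopped.
- robot.hold(seconds).
- kin.ik(position, orientation): joint angles nearest the present ones, or None.
- robot.observe(): the state.
- viewer.read_camera(name): name is "side" or "top"; returns the picture (384x512x3 uint8, red, green, blue); there is no depth.
- viewer.camera_info(name): a dict with "camera_matrix" (3x3 intrinsics, pixels), "R" (3x3) and "t" (3): a world point X has camera coordinates R X + t. Camera axes: x right, y down, z forward; pixel columns grow to the right and rows downward; lengths in mm; the calibration is good to about 2 mm. A picture is of the moment at which its call begins. camera_info takes no time and is no camera call.
A pose or a line that the arm cannot do raises robot.IKError and nothing moves.
- robot.job_done(): hands the job in, once; it reports no verdict.
Trained networks look in the newest picture that a camera, given by its name, has taken for a name from the list of things; names that differ only in an ending like _2 or _b are one class to them, and where a whole thing is asked for, a point or a joint stands for the part that bears it (a point fixed in the world has none). Each returns a list of dicts, best first, with "confidence" (0 to 1); they miss things now and then, are a little off and sometimes report something else, mostly with a low value. They report only what shows in the picture. A call takes as long as a camera call. They do not tell look-alikes from the thing itself.
- viewer.silhouettes(name, camera): "mask" (384x512 bool, what is visible of it).
- viewer.pinpoint(name, camera): "at" ([x, y, z] in mm, in the coordinates of the camera as it stood for that picture, good to about 4 mm: a listed point, or the origin of a listed thing).
The state is a dict: "t": time; "joints": joint angles; "joint_velocities": joint speeds; "joint_torque": joint torques, N m; "tcp_pos": TCP position; "tcp_rot": TCP orientation; "contact_force": force on the tool from outside, world axes, zero at the start; "wrist_torque": the same for the moment, N m; "grip_width": opening from 0.0 (shut) to 1.0 (fully open).
Only numpy, scipy, OpenCV 4.12 (cv2) and the standard library are available. Lean on these libraries where they do the work, as an engineer would, in place of code of your own. Each camera call takes 0.05 s, during which the arm holds its last target. There are 200 camera calls.

## Task

Push the striped barrier arm of the sample loading bay up past its balance point so that it swings on and stays raised by itself. Then push the rack of purple-capped tubes along its lane, under the raised arm, until it is fully home against the stop at the far end. Only push with the fingers: do not lift or tip a rack, leave the orange-capped rack where it stands and do not disturb the other things on the bench.

Things in the scene. Friction and masses are not known exactly. Their poses are not given: they have to be found in the camera images.
- bay: Fixed bay: deck 380 x 126 x 12 mm, two lanes along its x. Origin: centre of the deck's underside, on the table; x runs along the lanes to the end stop (away from the robot), y left, z up. Lane centres y = +28 and -28 mm, 33 mm wide between ribs 14 mm above the deck. White hinge post at x 75 to 97, y 67 to 103 mm, 155 mm tall. The table right of the deck (y below -63 mm) is free under the arm.
- bay_stop (a point): Foot of the near face of the grey end stop, mid-width: x = 150, y = 0, z = 12 mm in the bay's frame. The stop is 60 mm tall above the deck and closes both lanes.
- gate (a joint): Angle of the striped red-and-yellow barrier arm, rad: 0 = level across both lanes, on its stop; grows as the free end rises; 1.45 = almost upright on its upper stop. A counterweight makes it fall back to 0 from below about 0.6 rad and swing on by itself to 1.45 from beyond that (damped, within 2 s). It takes under 2 N at the free end.
- gate_hinge (a point): The arm's hinge, x = 50, y = 85, z = 125 mm in the bay's frame; axis = the bay's x. A steel counterweight (40 mm diameter) sits 55 mm above it. The arm is a straight bar 12 mm wide, 14 mm high, reaching 250 mm from here to the bay's -y when level. A thin clear skirt hangs 45 mm below it, 35 to 135 mm from the hinge; the last 115 mm is bare.
- gate_tip (a point): The free end of the barrier arm, on its centre line, 250 mm from the hinge; 125 mm above the table when level.
- rack_purple: White rack with six purple-capped tubes fixed in it, 160 mm long (its x, along the lane), 26 wide, end plates 55 high, caps up to 83; about 250 g. Origin: centre of its underside, on the deck, 12 mm above the table. It stands in either lane on the robot's side of the arm, 115 to 140 mm short of home; home against the stop its origin is at x = 70 mm in the bay's frame.
- rack_orange: The same rack with five orange-capped tubes, standing in the other lane: leave it alone. Origin: centre of its underside.
- tape: Roll of brown tape lying flat on the table right of the bay, 64 mm in diameter, 24 mm high; origin: centre of its underside. Leave alone.
- cup: Clear specimen cup, rim 60 mm in diameter, 60 mm high, left of the bay; origin: centre of its underside. Leave alone.
- bottle: White bottle, 60 mm in diameter, 140 mm high, right of the bay; origin: centre of its underside. Leave alone.
- glove_box: Blue glove box, 120 x 220 x 70 mm, right of the bay; origin: centre of its underside. Leave alone.
- timer: Small grey bench timer, 70 x 50 x 21 mm, left of the bay; origin: centre of its underside. Leave alone.
Mind the look-alikes: they are no part of the job. Leave any pink or red look-alike of the rack_purple alone.

How it is judged (in metres and radians):
On the way, in this order (a step that is already met when the one before it is completed fails the run):
1. the barrier arm stays raised by itself, with the robot off it (value of joint gate above 1.3 rad and contact force between each of the arm, the fingers and gate below 0.1 N), for 0.3 s.
2. the purple-capped rack is home against the end stop (x of rack_purple in the frame of bay above 0.063 m), for 0.2 s.
At the end, for the whole second after the job is handed in: The barrier arm stands raised (beyond 1.3 rad) by itself; the purple-capped rack sits flat, upright and at rest in its lane within 7 mm of the end stop; the orange-capped rack is within 15 mm of where it stood (value of joint gate above 1.3 rad and x of rack_purple in the frame of bay above 0.063 m and z of rack_purple in the frame of bay below 0.016 m and angle between rack_purple's own z axis and vertical below 0.06 rad and angle between the x axis of rack_purple and the x axis of bay, either way round below 0.1 rad and (y of rack_purple in the frame of bay between 0.02 and 0.036 m or y of rack_purple in the frame of bay between -0.036 and -0.02 m) and linear speed of rack_purple below 0.01 m/s and distance of rack_orange from where it was at the start of the episode below 0.015 m); the robot touches nothing.
It fails at once if a rack is lifted more than 10 mm off the deck or tipped (z of any of rack_purple, rack_orange in the frame of bay above 0.022 m or angle between any of rack_purple, rack_orange's own z axis and vertical above 0.25 rad).
It fails at once if the orange-capped rack is displaced by more than 15 mm (distance of rack_orange from where it was at the start of the episode above 0.015 m).
It fails at once if another thing on the bench is displaced by more than 25 mm (distance of any of tape, cup, bottle, glove_box, timer from where it was at the start of the episode above 0.025 m).
It also fails if it takes over 51 s, if anything falls off the work surface, if the arm or the gripper's body presses on something with over 40 N, if the wrist force passes 120 N, or if a joint passes its speed limit or range.

## Working session

There is one attempt and no reset: what is moved stays moved. The work goes in short steps, each a Python script; the robot and the scene stay as the last script left them, time stands still between calls to the robot, and variables do not carry over. Pictures are saved under pics/ and viewed, about 8 in all and at most 12, crops included, and the job is handed in when it is done.

```bash
mkdir -p pics; ls; cat > h.py <<'E'
import numpy as np, cv2
from cell import robot, grip, kin, viewer
def w(name,cam):
    i=viewer.camera_info(cam);R=np.array(i["R"]);t=np.array(i["t"])
    return [(round(d["confidence"],2),np.round(R.T@(np.array(d["at"])-t),1).tolist()) for d in viewer.pinpoint(name,cam)]
def pic(cam,fn):
    im=viewer.read_camera(cam); cv2.imwrite("pics/"+fn,im[:,:,::-1]); return im
E
python3 - <<'E'
from h import *
s=robot.observe();print(s["t"],s["tcp_pos"],s["tcp_rot"])
for c in("side","top"):
    pic(c,c+"0.png")
    for n in("bay","bay_stop","gate_hinge","gate_tip","rack_purple","rack_orange","tape","cup","bottle","glove_box","timer"):print(c,n,w(n,c))
cv2.imwrite("pics/both0.png",cv2.resize(np.vstack([cv2.imread("pics/side0.png"),cv2.imread("pics/top0.png")]),(400,600)))
E
```

```text
pics
0.0 [266.52130444 592.19821985 213.64426884] [ 0.3302834   1.545477   -0.33304324]
side bay [(0.57, [581.3, 64.7, -0.3])]
side bay_stop [(0.95, [730.8, 73.3, 10.6]), (0.18, [598.0, -376.5, -5.5])]
side gate_hinge [(0.7, [626.7, 156.7, 122.3])]
side gate_tip [(0.95, [635.9, -99.8, 129.8])]
side rack_purple [(0.69, [291.6, 224.7, -1.2]), (0.67, [511.1, 92.6, 14.3]), (0.62, [482.9, 256.1, -1.3])]
side rack_orange [(0.87, [536.3, 40.9, 13.3])]
side tape [(0.57, [487.2, -54.3, -0.8])]
side cup [(0.68, [534.4, 430.3, -2.9])]
side bottle [(0.73, [625.1, 156.7, 124.2]), (0.64, [601.3, -376.9, -2.4])]
side glove_box [(0.86, [441.9, -462.5, 4.2])]
side timer [(0.66, [440.2, -459.1, 6.7]), (0.45, [644.5, 387.1, 1.1])]
top bay [(0.96, [584.4, 66.8, 0.0]), (0.22, [738.8, 72.3, 12.7])]
top bay_stop [(0.61, [738.6, 73.0, 10.3])]
top gate_hinge [(0.8, [633.5, 153.1, 125.0])]
top gate_tip [(0.76, [644.6, -94.1, 118.9]), (0.28, [634.6, 153.2, 127.2])]
top rack_purple [(0.93, [492.4, 258.7, 2.6]), (0.93, [296.0, 225.9, 0.5]), (0.78, [516.3, 96.2, 14.6])]
top rack_orange [(0.95, [544.1, 38.5, 14.4]), (0.36, [603.1, -381.4, 2.6])]
top tape [(0.73, [519.9, 95.2, 16.7]), (0.71, [499.1, -57.0, 4.1])]
top cup [(0.6, [541.7, 431.2, 3.5])]
top bottle [(0.62, [605.1, -380.6, 0.6])]
top glove_box [(0.79, [441.6, -457.7, -2.1])]
top timer [(0.77, [656.3, 387.4, -0.2])]
```

View pics/side0.png

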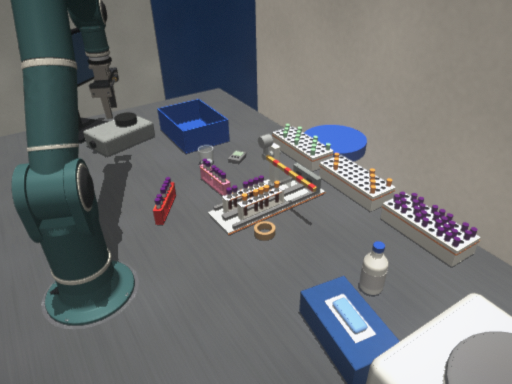

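View pics/top0.png

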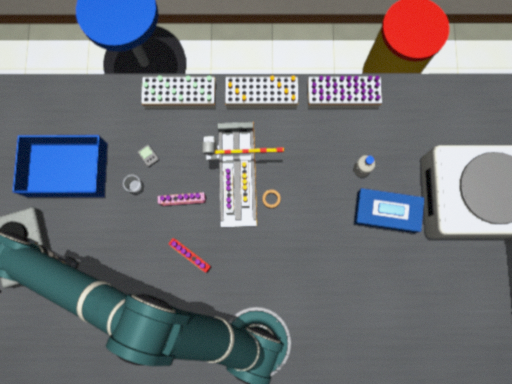

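The purple rack stands in the left lane (top picture about (228,188)), orange in the right (245,183). The pink rack at (182,199) and the red one at (190,255) are look-alikes. The bay is at about (583.5, 66.8) with yaw 0.043. I'll push the gate with a forward-tilted tool under the bare part of the arm.

```bash
cat >> h.py <<'E'
from scipy.spatial.transform import Rotation as Ro
YAW=0.043; O=np.array([583.5,66.8,0.]); RB=Ro.from_euler('z',YAW).as_matrix()
B=lambda x,y,z: O+RB@np.array([x,y,z])          # bay -> world
def rot(pitch,s=1):                              # fingers forward, pitched down; jaws along bay y
    x=np.array([np.cos(pitch),0,-np.sin(pitch)]);y=np.array([0,s,0.])
    return Ro.from_matrix(RB@np.c_[x,y,np.cross(x,y)]).as_rotvec()
E
python3 - <<'E'
from h import *
print(Ro.from_rotvec(robot.observe()["tcp_rot"]).as_matrix().round(2))
for s in(1,-1):
  for p in(.35,.52,.7):
    for q in((-60,-130,250),(-60,-130,75),(72,-130,80),(72,-120,160),(72,-65,245)):
      j=kin.ik(B(*q),rot(p,s));print(s,p,q,None if j is None else np.round(j,2).tolist())
  for p in(1.3,1.57):
    for q in((-180,28,120),(-180,28,35),(-20,28,35)):
      j=kin.ik(B(*q),rot(p,s));print(s,p,q,None if j is None else np.round(j,2).tolist())
E
```

```text
[[ 0.    0.41  0.91]
 [-0.    0.91 -0.41]
 [-1.    0.    0.  ]]
1 0.35 (-60, -130, 250) None
1 0.35 (-60, -130, 75) None
1 0.35 (72, -130, 80) [0.23, 0.81, -0.13, 2.37, 3.29, 1.24, -1.47]
1 0.35 (72, -120, 160) [0.03, 0.58, 0.07, 2.42, 3.29, 1.09, -1.63]
1 0.35 (72, -65, 245) [1.01, 0.87, -1.32, 2.37, 2.71, 0.99, -0.54]
1 0.52 (-60, -130, 250) None
1 0.52 (-60, -130, 75) None
1 0.52 (72, -130, 80) [0.25, 0.68, -0.16, 2.34, 3.26, 0.91, -1.47]
1 0.52 (72, -120, 160) [-0.03, 0.46, 0.12, 2.37, 3.34, 0.75, -1.7]
1 0.52 (72, -65, 245) [-0.81, 0.31, 0.86, 2.39, 3.47, 0.55, -2.02]
1 0.7 (-60, -130, 250) None
1 0.7 (-60, -130, 75) None
1 0.7 (72, -130, 80) [1.1, 1.25, -1.34, 2.23, 2.41, 0.92, 0.04]
1 0.7 (72, -120, 160) [1.09, 0.91, -1.32, 2.23, 2.24, 0.72, -0.08]
1 0.7 (72, -65, 245) [0.87, 0.4, -1.07, 2.2, 2.07, 0.36, -0.33]
1 1.3 (-180, 28, 120) [-0.14, 0.11, -0.23, 2.42, 0.31, 0.37, 0.97]
1 1.3 (-180, 28, 35) None
1 1.3 (-20, 28, 35) [-0.28, 0.5, 0.02, 2.13, 0.18, 0.25, 1.19]
1 1.57 (-180, 28, 120) [-0.48, 0.21, 0.2, 2.25, -0.07, 0.69, 1.39]
1 1.57 (-180, 28, 35) [-0.36, 0.39, 0.08, 2.29,
[... 517 characters left out ...]
 2.76, 0.77, 2.54]
-1 0.52 (72, -65, 245) [0.88, 0.49, -1.09, 2.3, 2.59, 0.6, 2.37]
-1 0.7 (-60, -130, 250) None
-1 0.7 (-60, -130, 75) None
-1 0.7 (72, -130, 80) [0.83, 0.8, -0.89, 2.24, 2.7, 0.62, 2.51]
-1 0.7 (72, -120, 160) [0.81, 0.56, -0.87, 2.24, 2.59, 0.43, 2.44]
-1 0.7 (72, -65, 245) [0.52, 0.26, -0.64, 2.21, 2.38, 0.22, 2.39]
-1 1.3 (-180, 28, 120) [-0.35, 0.1, -0.01, 2.43, 0.24, 0.37, -2.1]
-1 1.3 (-180, 28, 35) None
-1 1.3 (-20, 28, 35) [-0.57, 0.52, 0.38, 2.15, -0.5, 0.27, -1.32]
-1 1.57 (-180, 28, 120) [-0.89, 0.24, 0.68, 2.27, -0.23, 0.69, -1.58]
-1 1.57 (-180, 28, 35) [-0.78, 0.44, 0.57, 2.32, -0.5, 0.5, -1.34]
-1 1.57 (-20, 28, 35) [-0.64, 0.63, 0.54, 1.95, -0.5, 0.7, -1.32]
```

```bash
cat >> h.py <<'E'
def rot2(az,pitch,roll):   # tool axis azimuth in bay (pi/2 = +y), pitched down, rolled about itself
    return Ro.from_matrix(RB@(Ro.from_euler('z',az)*Ro.from_euler('y',pitch)*Ro.from_euler('x',roll)).as_matrix()).as_rotvec()
E
python3 - <<'E'
from h import *
Q=((50,-230,240),(50,-230,60),(50,-135,75),(50,-118,150),(50,-55,240))
for az in(90,70,45):
 for p in(.4,.6,.8,1.0):
  for r in(0,90,180,-90):
   js=[kin.ik(B(*q),rot2(np.radians(az),p,np.radians(r))) for q in Q]
   n=sum(j is not None for j in js)
   if n>=4: print(az,p,r,n,[None if j is None else np.round(j,2).tolist() for j in (js[0],js[2],js[4])])
E
```

```text
90 0.4 0 5 [[0.58, 0.9, -0.01, 1.25, -0.88, 1.8, -2.35], [0.2, 1.09, 0.43, 1.44, -1.2, 1.78, -2.01], [0.09, 0.79, 0.43, 1.57, -1.2, 1.78, -2.21]]
90 0.4 90 5 [[0.92, 1.02, -0.68, 1.22, -0.47, 1.61, 2.09], [0.74, 1.1, -0.45, 1.39, -0.61, 1.38, 2.35], [0.91, 0.98, -0.89, 1.5, -0.44, 1.27, 2.0]]
90 0.4 180 5 [[0.58, 0.9, -0.01, 1.25, -0.88, 1.8, 0.79], [0.34, 1.05, 0.21, 1.42, -1.06, 1.66, 1.06], [0.05, 0.81, 0.5, 1.57, -1.23, 1.82, 0.95]]
90 0.4 -90 5 [[0.52, 0.9, 0.1, 1.25, -0.93, 1.84, -0.74], [0.23, 1.08, 0.38, 1.43, -1.17, 1.75, -0.46], [0.08, 0.79, 0.44, 1.57, -1.2, 1.79, -0.63]]
90 0.6 0 5 [[0.29, 0.84, 0.43, 1.31, -0.99, 1.83, -2.24], [0.03, 1.04, 0.66, 1.51, -1.24, 1.73, -1.99], [-0.1, 0.75, 0.66, 1.59, -1.17, 1.74, -2.22]]
90 0.6 90 5 [[0.91, 0.92, -0.67, 1.26, -0.36, 1.52, 2.05], [0.4, 0.94, 0.05, 1.48, -0.87, 1.42, 2.52], [-0.2, 0.81, 0.83, 1.6, -1.25, 1.83, 2.53]]
90 0.6 180 5 [[0.29, 0.84, 0.43, 1.31, -0.99, 1.83, 0.91], [0.23, 0.96, 0.31, 1.5, -1.03, 1.54, 1.05], [-0.04, 0.72, 0.56, 1.59, -1.13, 1.69, 0.9]]
90 0.6 -90 5 [[0.29, 0.84, 0.43, 1.31, -0.99, 1.83, -0.67], [0.13
[... 5383 characters left out ...]
1, 1.2, -1.01], [0.57, 0.65, -0.23, 1.99, -1.25, 0.62, -0.81], [-0.12, 0.32, 0.43, 2.04, -1.24, 0.86, -1.15]]
45 1.0 0 5 [[1.3, 0.85, -1.33, 1.7, 0.44, 0.86, 2.39], [1.1, 0.96, -1.12, 1.91, 0.7, 0.5, 2.15], [1.1, 0.71, -1.31, 1.87, 0.44, 0.66, 2.11]]
45 1.0 90 5 [[-0.35, 0.67, 1.17, 1.81, -1.23, 1.37, 2.06], [0.43, 0.59, -0.16, 1.95, -0.92, 0.54, 1.92], [-0.57, 0.39, 0.91, 1.97, -1.08, 0.96, 1.77]]
45 1.0 180 5 [[-0.34, 0.66, 1.15, 1.81, -1.22, 1.35, 0.49], [0.12, 0.59, 0.24, 1.97, -1.18, 0.7, 0.53], [-0.45, 0.35, 0.75, 1.96, -1.02, 0.9, 0.15]]
45 1.0 -90 5 [[-0.2, 0.53, 0.89, 1.8, -1.08, 1.2, -1.17], [-0.03, 0.61, 0.43, 1.98, -1.27, 0.79, -0.98], [-0.7, 0.48, 1.12, 1.97, -1.18, 1.07, -1.3]]
```

```bash
cat > a.py <<'E'
from h import *
P=.7; R2=rot2(np.pi/2,P,np.pi); off=np.array([-28,37])
def corner(th):
    y,z=-250,-7; return np.array([85+y*np.cos(th)+z*np.sin(th),125-y*np.sin(th)+z*np.cos(th)])
def T(th,d=0): c=corner(th)-off; return B(50,c[0],c[1]-d)
E
python3 - <<'E'
from a import *
o=lambda:(lambda s:print(round(s["t"],2),np.round(s["tcp_pos"]),np.round(s["joints"],2),np.round(s["contact_force"],1)))(robot.observe())
grip(0.0)
p=np.array(robot.observe()["tcp_pos"])
robot.servo_line([p[0],p[1],360],feed=250)
robot.movep([440,60,380],rot(np.pi/2,1)); o()
robot.movep(B(20,-240,330),R2); o()
robot.servo_line(B(50,-240,80),feed=200); o()
pic("side","s1.png")
E
```

```text
5.3 [440.  61. 380.] [-0.65 -0.06  0.42  1.87  0.02  1.32  1.38] [ 0.3 -0.5 -0.9]
6.49 [ 615. -169.  331.] [ 0.42  0.65  0.21  1.31 -0.79  1.78  0.75] [-0.   0.3  1. ]
7.9 [ 644. -171.   81.] [ 0.42  0.96  0.18  1.35 -0.82  1.52  0.96] [ 0.  -0.6  0.6]
```

View pics/s1.png

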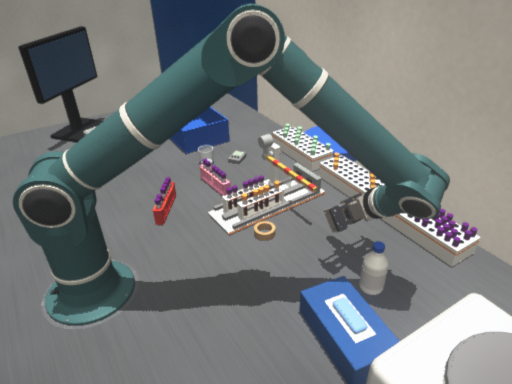

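The tool stands clear right of the gate: its fingers are at px (335,218), the gate tip at (318,188). The bottle at (374,268) is untouched. Next is the push.

```bash
python3 - <<'E'
from a import *
o=lambda:(lambda s:print(round(s["t"],2),np.round(s["tcp_pos"]),np.round(s["contact_force"],1)))(robot.observe())
robot.servo_line(T(0,22),feed=150);o()
for th in(.15,.3,.45,.6,.75,.9): robot.servo_line(T(th),feed=180);o()
p=np.array(robot.observe()["tcp_pos"])
robot.servo_line(p+RB@[0,-60,30],feed=150); robot.hold(1.2);o()
pic("side","s2.png");print(w("gate_tip","side"))
E
```

```text
8.8 [640. -69.  59.] [ 0.5 -0.2 -0.6]
9.28 [639. -67. 118.] [ 0.2 -2.  -1.3]
9.64 [639. -59. 155.] [ 0.4  0.  -0.9]
10.0 [638. -46. 190.] [-0.4 -0.  -0.4]
10.36 [638. -28. 223.] [-0.9  0.5 -0.3]
10.72 [637.  -6. 253.] [ 0.1 -0.3 -0.9]
11.07 [635.  21. 279.] [ 0.4 -0.4  0. ]
12.88 [638. -39. 309.] [-0.4 -0.1  0.2]
[(0.72, [627.6, 119.3, 375.6])]
```

View pics/s2.png

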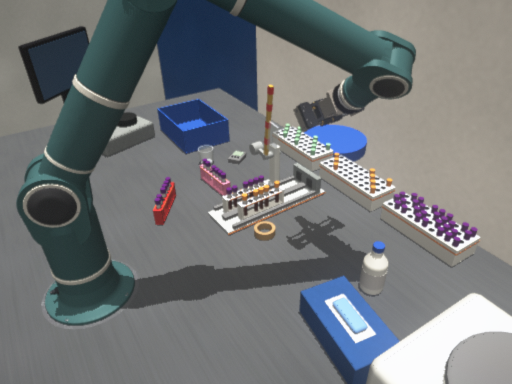

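The gate arm is upright: its tip is at px (270,88), which works out at about 1.43 rad. Now the purple rack.

```bash
python3 - <<'E'
from a import *
o=lambda:(lambda s:print(round(s["t"],2),np.round(s["tcp_pos"]),np.round(RB.T@s["contact_force"],1)))(robot.observe())
p=np.array(robot.observe()["tcp_pos"])
robot.servo_line(p+RB@[-100,-60,60],feed=200)
robot.movep([440,60,380],rot(np.pi/2,1)); o()
for pt in(1.4,1.45,1.5,1.57):
    if all(kin.ik(B(x,28,z),rot(pt)) is not None for x,z in((-188,160),(-188,36),(-100,36),(-20,36))): break
print(pt)
robot.movep(B(-188,28,160),rot(pt)); o()
robot.servo_line(B(-188,28,36),feed=120);o()
pic("side","s3.png");a=w("rack_purple","side");pic("top","t3.png");print(a,w("rack_purple","top"))
t=np.hstack([cv2.resize(cv2.imread("pics/s3.png")[120:260,170:350],None,fx=2.2,fy=2.2),cv2.resize(cv2.imread("pics/t3.png")[90:230,160:340],None,fx=2.2,fy=2.2)])
cv2.imwrite("pics/c3.png",t)
E
```

```text
14.62 [440.  60. 380.] [ 0.9 -0.1  0.3]
1.4
15.53 [396.  86. 160.] [ 0.8 -0.1  0.4]
16.71 [395.  87.  37.] [ 0.4  0.5 -1.1]
[(0.88, [289.0, 227.5, 0.2]), (0.81, [511.0, 92.7, 15.7]), (0.63, [483.3, 257.8, 0.6])] [(0.7, [296.1, 224.5, -4.8]), (0.62, [492.7, 258.5, 4.8]), (0.59, [520.8, 93.5, 14.1])]
```

View pics/c3.png

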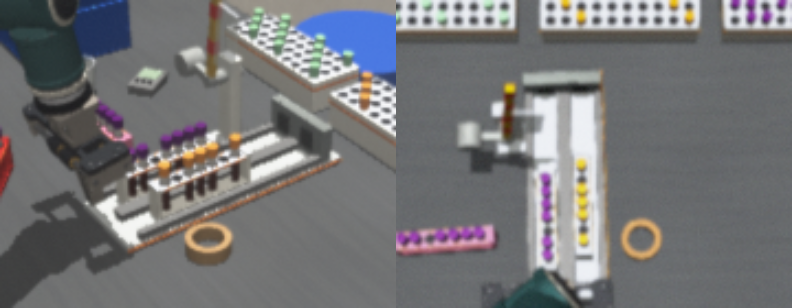

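The fingers are on the deck just behind the purple rack's near end (left crop about (100,190)). The gate is upright and the lane ahead is clear. Pushing now with force monitoring.

```bash
python3 - <<'E'
from a import *
def f():
    s=robot.observe(); return s["t"],RB.T@(np.array(s["tcp_pos"])-O),RB.T@np.array(s["contact_force"])
def show(): t,p,c=f();print(round(t,2),np.round(p,1),np.round(c,1))
for x in(-160,-135,-110,-85,-60,-42):
    robot.servo_line(B(x,28,36),feed=60);show()
x=-42
while x<6:
    x+=3; robot.servo_line(B(x,28,36),feed=30); robot.hold(.05); show()
    if f()[2][0]<-6: break
pic("side","s4.png");a=w("rack_purple","side");pic("top","t4.png");print(a,w("rack_purple","top"),w("rack_orange","top"))
cv2.imwrite("pics/c4.png",np.hstack([cv2.resize(cv2.imread("pics/s4.png")[80:260,170:350],None,fx=2.2,fy=2.2),cv2.resize(cv2.imread("pics/t4.png")[70:250,160:340],None,fx=2.2,fy=2.2)]))
E
```

```text
17.52 [-160.2   27.8   35.8] [-0.2 -0.7 -0.3]
18.09 [-134.6   28.    36. ] [-0.5  0.7 -0.1]
18.66 [-109.6   28.    36. ] [-0.7 -0.4  0.5]
19.23 [-84.6  28.   36. ] [-0.6 -0.   0.3]
19.79 [-59.6  28.   36. ] [-1.   1.1 -0.1]
20.24 [-41.4  28.   36. ] [ 0.  -0.1  0.6]
20.54 [-38.9  28.   36.1] [ 0.  -0.7  0.1]
20.84 [-35.9  28.   36. ] [-0.9  0.  -0.6]
21.14 [-32.7  28.   36. ] [-0.6  0.2  0.2]
21.44 [-29.7  28.1  36.1] [ 0.  -0.1 -0.2]
21.74 [-26.7  28.   36.1] [-0.2  0.1 -0.8]
22.04 [-23.7  28.   36.1] [ 0.5  0.9 -0.2]
22.34 [-20.7  28.   36.1] [-0.1 -1.1  0. ]
22.64 [-19.   27.9  35.7] [-5.4  0.6  2.4]
22.94 [-18.7  27.8  35.1] [-12.5  -0.3   7.8]
[(0.87, [649.7, 100.6, 12.7]), (0.78, [288.1, 227.6, 2.0]), (0.61, [481.6, 257.1, 0.4])] [(0.87, [493.4, 260.3, 1.2]), (0.6, [295.2, 223.1, -0.3]), (0.59, [655.5, 100.9, 16.4])] [(0.42, [541.8, 36.3, 14.0])]
```

View pics/c4.png

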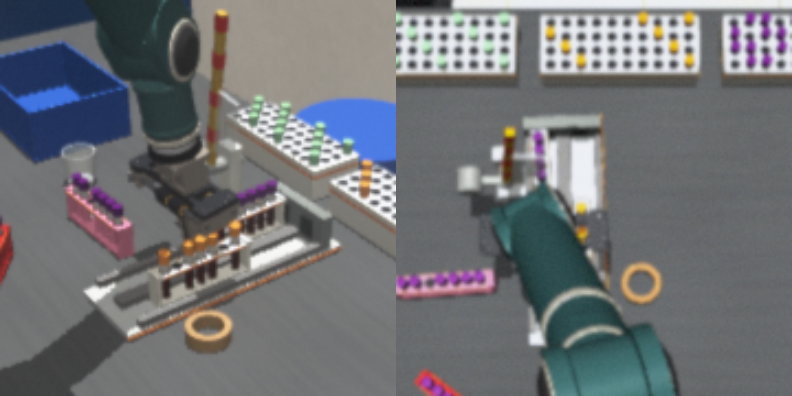

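The rack meets the stop: the force steps up at TCP x = -19, and -20 was expected. Backing off, final check, then hand in.

```bash
python3 - <<'E'
from a import *
robot.servo_line(B(-50,28,36),feed=50); robot.servo_line(B(-150,28,36),feed=150); robot.servo_line(B(-150,28,250),feed=200); robot.hold(.5)
pic("side","s5.png");print(w("rack_purple","side"),w("gate_tip","side"),w("rack_orange","side"));pic("top","t5.png");print(w("rack_purple","top"),w("rack_orange","top"))
print(robot.observe()["t"],robot.observe()["contact_force"])
cv2.imwrite("pics/c5.png",np.hstack([cv2.resize(cv2.imread("pics/s5.png")[80:260,170:350],None,fx=2.2,fy=2.2),cv2.resize(cv2.imread("pics/t5.png")[70:250,160:340],None,fx=2.2,fy=2.2)]))
E
```

```text
[(0.85, [650.0, 105.9, 13.5]), (0.68, [289.7, 226.2, 1.5]), (0.66, [482.6, 257.5, 1.5])] [(0.68, [644.6, 384.8, 0.2]), (0.56, [628.9, 120.2, 376.5])] [(0.74, [539.3, 41.8, 13.5]), (0.74, [441.9, -461.6, 4.6]), (0.5, [602.6, -376.9, -2.2]), (0.41, [583.7, 66.7, 1.0])]
[(0.91, [492.8, 260.3, 2.5]), (0.71, [296.0, 226.0, -0.5]), (0.59, [652.7, 106.5, 13.7])] []
26.925 [0.19155544 0.28520438 0.26304769]
```

View pics/c5.png

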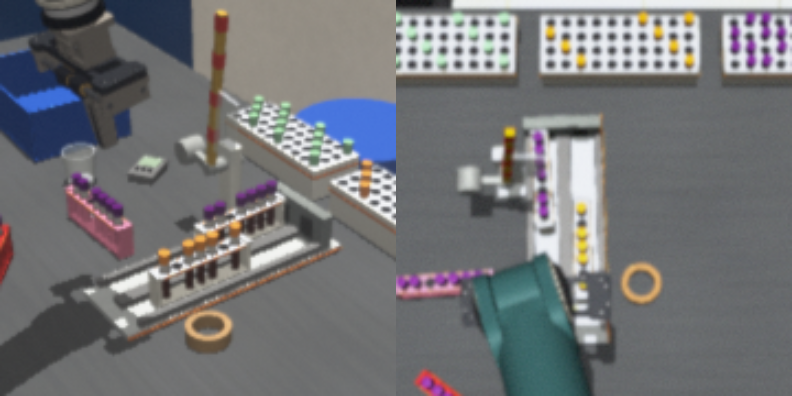

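The picture shows the purple rack flat against the stop, the gate up and the orange rack in place.

```bash
python3 -c "
from h import *
robot.job_done()"
```

```text
the job is handed in; nothing more can be done
```

The barrier arm is up and the purple-capped rack is home. I handed the job in at about 27 s of the 51 s allowed, and no verdict is reported.

- **Barrier arm:** I raised it from its bare end with the shut fingers and backed off. It stayed up by itself at about 1.43 rad, and was still up in the last picture.
- **Purple rack:** I pushed it along the left lane until the force stepped up to about 12 N at the stop, then withdrew the fingers upwards. The last measurement puts its origin at x ≈ 69.5 mm in the bay's frame (home is 70 mm). It looks flat and upright.
- **Orange rack:** the side camera puts it within about 3 mm of its starting reading, which is camera noise. The top camera network did not find it in the last picture, but it shows there in its place.
- **Other things:** the tape, cup and timer looked undisturbed in the last pictures, as did the pink look-alike rack. The bottle and glove box were outside the last crop; side-camera detections at their places match the start to about 2 mm.
- **Robot:** it ended clear of everything, with contact force near 0 N.

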